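# Tilt the bandsaw console's display to 45 degrees

### The job

The operator on the far side of the bench has to read the saw's console: take the console's flat display, which has a rubber grip on its side, and tilt it up until it stands at 45 degrees to the bench. Let go and make sure that its stiff hinge holds it there. Leave the lid of the steel drill case as it is.

Things in the scene. Friction and masses are not known exactly. Their poses are not given: they have to be found in the camera images.
- display (a joint): Tilt of the console's display in rad: 0 = flat on the white console, pi/2 = upright, stops at 0 and 1.75. The display is a grey slab 155 x 180 x 16 mm with a dark screen on its upper face, hinged along its end away from the robot; lifting the end near the robot raises the angle. The hinge is stiff: it stays where it is left and takes 2 to 9 N at the grip to move.
- display_hinge (a point): Middle of the display's hinge line, 45 mm above the bench, on the white console (230 x 180 x 34 mm, fixed to the bench). Its axes do not tilt with the display: z up, y along the hinge line towards the side with the grip, x level, from the display's free end towards the hinge (roughly away from the robot).
- display_grip (a point): Centre of the display's grip: a round black rubber rod 15 mm across, 60 mm long, out from the display's left edge (seen from the robot) by its free end, parallel to the hinge line, clear all round; pinched from above across the rod it turns in the fingers. At angle a it lies -145 cos(a) mm along x, +126 mm along y, 145 sin(a) mm along z from display_hinge.
- case_lid_handle (a point): Black knob on the lid of the steel drill case (130 x 150 x 40 mm, fixed to the bench, lid hinged on the side away from the robot and partly open, drills inside); the point is 35 mm off the lid's outer face. Not to be moved. Case and console stand side by side, either one on the left.

How it is judged:
At the end, for the whole second after the job is handed in: The display stands at 45 degrees to the bench, give or take 10 degrees, let go and not moving, and stays so (value of joint display between 0.61 and 0.96 rad and velocity of joint display between -0.03 and 0.03 rad/s); the robot touches nothing.
It fails at once if the lid of the drill case is moved (its knob by more than 20 mm) (distance of case_lid_handle from where it was at the start of the episode above 0.02 m).
It also fails if it takes over 34 s, if anything falls off the work surface, if the arm or the gripper's body presses on something with over 40 N, if the wrist force passes 120 N, or if a joint passes its speed limit or range.

### The arm

A 7-joint arm with a two-finger parallel gripper is mounted at the origin on the work surface. World frame = base frame: x ahead of the robot, y to its left, z up, the work surface at z = 0. Lengths are in m, angles in rad, forces in N, time in s.
With the tool pointing down it reaches from about 0.35 to 0.9 m from the base axis. Payload 19.9 kg.
Tool frame: the origin (TCP) lies on the centre line of the jaws, within the pads' length; the fingertips stand robot.tcp_to_tips ahead of it and the grasp point (between the pads) lies 5 mm behind it (robot.tcp_to_tips is the distance from the TCP to the fingertips, in m); x points along the fingers, y is the direction in which the jaws open and shut, and the axes are right-handed (so a half turn about x gives the same grasp; the last joint's range is limited). The gripper opens to 85 mm and grips with 20 to 120 N. Pads are 22 mm wide; open, the fingers measure 114 mm over their backs; the gripper's body (76 mm by 85 mm) begins 54 mm behind the grasp point. The pads swing forward as they close: fully open they stand 13 mm farther back than shut.
Start: joints at [-1.355, 0.417, -0.01, 1.614, 0.005, 1.111, -0.053], TCP at [0.159, 0.604, 0.245] pointing down, gripper open.
Joint ranges: [-2.81, 2.81], [-0.39, 2.02], [-1.27, 1.25], [0.06, 2.57], [-1.19, 4.33], [0.19, 2], [-2.82, 2.82]. Speed limits (rad/s): [1.89, 1.89, 2.39, 2.39, 3.01, 3.01, 3.01].

### API

Orientations are given as a rotation vector (axis times angle).
In Python, from bench import robot gives the robot as it stands.
- The arm moves only by the tool apply_moves, never from a script. Its argument "plan" is a list of rows, each a list of 7 numbers: the shift along the tool's x, y, z in m, then the turn, a rotation vector about the tool's x, y, z in degrees, then the closure, from -1 (fully open) to 1 (shut). In form: [[tx, ty, tz, rx, ry, rz, claw], ...]. A call has 1 to 8 rows; each row shifts and turns the commanded pose from where the row before left it, along the tool's axes as they then stand; what a row does not reach is not made up. A row lasts 1/8 s, in which the tool goes at most 62.5 mm and 10.7 degrees, less where a joint would pass 70% of its speed; a pose out of reach is approached as far as the arm can. A call with a gripper value outside its range is refused whole. The fingers move at their own pace and stop on an object; "newtons" is the grip in N (left out, the last holds). Time passes only in rows, so rows that do not move let the fingers close. It gives the time, the measured TCP pose, the force and the opening at its end, in the units of the state.
- robot.read_state(): the state, without advancing time (a new reading comes with each control period).
- robot.capture(name): name is "scene" or "top" or "wrist"; returns a dict with "frame" (400x640x3 uint8, blue, green, red), "intrinsics" (3x3 intrinsics, pixels), "R" (3x3) and "t" (3): a world point X has camera coordinates R X + t. Camera axes: x right, y down, z forward; pixel columns grow to the right and rows downward; lengths in m; the calibration is good to about 2 mm. A picture is of the moment at which its call begins. There is no depth.
- robot.hand_in(): hands the job in, once; it reports no verdict.
The state is a dict: "clock": time; "joint_pos": joint angles; "qvel": joint speeds; "joint_torque": joint torques, N m; "eef_pos": TCP position; "eef_rot": TCP orientation; "contact_force": force on the tool from outside, world axes, zero at the start; "wrist_torque": the same for the moment, N m; "width": opening from 0.0 (shut) to 1.0 (fully open).
Only numpy, scipy, OpenCV 4.12 (cv2) and the standard library are available. Lean on these libraries where they do the work, as an engineer would, in place of code of your own. Each camera call takes 0.05 s, during which the arm holds its last target. There are 200 camera calls.

## Working session

There is one attempt and no reset: what is moved stays moved. The work goes in short steps, Python scripts to look and compute and a tool call to move; the robot and the scene stay as the last step left them, time stands still between calls to the robot, and variables do not carry over. Pictures are saved under pics/ and viewed, about 8 in all and at most 12, crops included, and the job is handed in when it is done.

Besides the shell and the picture viewer there is one more tool, called after "Call:" in YAML: its name, and indented under it one key for each argument. apply_moves: Moves the arm, as the interface text tells. Its arguments: {"type":"object","properties":{"plan":{"type":"array"},"newtons":{"type":"number"}},"required":["plan"]}

```bash
mkdir -p pics; cat > h.py <<'E'
from bench import robot
import numpy as np, cv2
from scipy.spatial.transform import Rotation as Ro
def ray(c,u,v):
    K,R,t=map(np.array,(c["intrinsics"],c["R"],c["t"])); t=t.ravel()
    return -R.T@t, R.T@np.linalg.solve(K,[u,v,1.])
def onz(c,u,v,z):
    o,d=ray(c,u,v); return o+d*(z-o[2])/d[2]
def pix(c,X):
    p=np.array(c["intrinsics"])@(np.array(c["R"])@X+np.array(c["t"]).ravel()); return p[:2]/p[2]
E
python3 - <<'E'
from h import *
import pickle
C={n:robot.capture(n) for n in("scene","top")}
pickle.dump(C,open("c.pkl","wb"))
for n,c in C.items(): cv2.imwrite(f"pics/{n}.png",c["frame"]); print(n,ray(c,320,200))
s=robot.read_state(); print(s, robot.tcp_to_tips, Ro.from_rotvec(s["eef_rot"]).as_matrix().round(3))
E
```

```text
scene (array([ 0.90360519, -0.06202959,  0.71919108]), array([-0.50428331,  0.05488382, -0.86196405]))
top (array([ 4.89746429e-01, -7.70828388e-04,  9.84489414e-01]), array([ 0.09329806,  0.00305473, -0.99572106]))
{'clock': 0.1, 'joint_pos': array([-1.35450685,  0.41789657, -0.01029727,  1.61407711,  0.00471565,
        1.11068175, -0.05301737]), 'qvel': array([-0.00050714, -0.0008419 , -0.00052107, -0.0015515 ,  0.00315305,
       -0.00177673, -0.00011942]), 'joint_torque': array([ 1.75908273e-03, -8.65822506e+01,  6.81151170e-01, -4.35640669e+01,
        1.93626311e-02,  4.94284541e-03, -3.24660823e-05]), 'eef_pos': array([0.15928379, 0.6040792 , 0.2447494 ]), 'eef_rot': array([ 0.20155522,  1.56134058, -0.2031912 ]), 'contact_force': array([-0.63259368, -0.82745024,  0.39475102]), 'wrist_torque': array([-0.05485133, -0.05077411, -0.02039874]), 'width': 1.0003364062232023} 0.014 [[-0.     0.255  0.967]
 [-0.001  0.967 -0.255]
 [-1.    -0.001  0.   ]]
```

View pics/top.png

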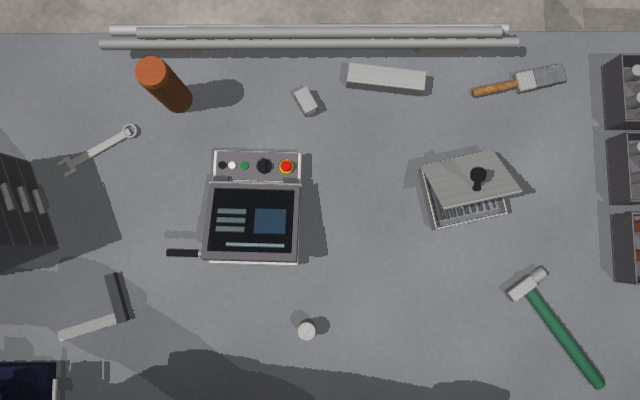

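View pics/scene.png

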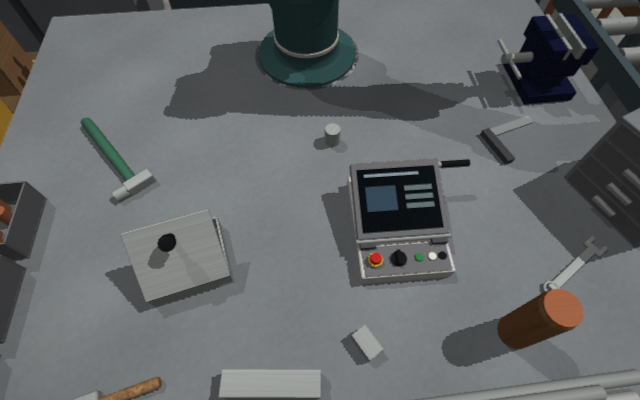

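Top view: black grip at about (167–200, 253), display at (203–300, 183–262), hinge at row ~183. The case lies to the right, well away. In the scene view the grip is at (441–470, 163).

```bash
python3 - <<'E'
from h import *
import pickle
C=pickle.load(open("c.pkl","rb"))
E={}
for n,(x0,y0,x1,y1) in {"top":(158,240,203,266),"scene":(441,152,480,176)}.items():
    f=C[n]["frame"][y0:y1,x0:x1].max(2); m=(f<45).astype(np.uint8)
    k,l,s,_=cv2.connectedComponentsWithStats(m); i=1+s[1:,4].argmax()
    q=np.argwhere(l==i)[:,::-1]+[x0,y0]; print(n,s[i],q.mean(0))
    r=cv2.minAreaRect(q.astype(np.float32)); b=cv2.boxPoints(r); print(r)
    a=q[:,0].argsort(); e=[q[q[:,0]<=q[:,0].min()+1].mean(0),q[q[:,0]>=q[:,0].max()-1].mean(0)]
    E[n]=e if n=="top" else e[::-1]
    print("at z=.045",[onz(C[n],*p,.045).round(4) for p in E[n]])
for a,b in zip(E["top"],E["scene"]):
    o1,d1=ray(C["top"],*a);o2,d2=ray(C["scene"],*b)
    s=np.linalg.lstsq(np.c_[d1,-d2],o2-o1,rcond=None)[0]; print("tri",(o1+d1*s[0]).round(4),(o2+d2*s[1]).round(4))
# display corners top view
for p in((209,183),(301,183),(203,262),(297,264)): print(p,onz(C["top"],*p,.053).round(4))
E
```

```text
top [  9  10  31   7 165] [182.44242424 252.51515152]
((182.0, 253.0), (6.0, 30.0), 90.0)
at z=.045 [array([0.4754, 0.3029, 0.045 ]), array([0.4744, 0.2465, 0.045 ])]
scene [  1   8  28   8 166] [455.18072289 163.15060241]
((455.41156005859375, 163.17257690429688), (5.986710071563721, 27.272790908813477), 86.18592071533203)
at z=.045 [array([0.4525, 0.3129, 0.045 ]), array([0.4502, 0.2556, 0.045 ])]
tri [0.4759 0.2915 0.0803] [0.4764 0.293  0.0807]
tri [0.475  0.2367 0.0822] [0.4754 0.2379 0.0825]
(209, 183) [0.6119 0.2217 0.053 ]
(301, 183) [0.6111 0.0396 0.053 ]
(203, 262) [0.4566 0.231  0.053 ]
(297, 264) [0.4516 0.0476 0.053 ]
```

The triangulation puts the grip at about (0.476, 0.265, 0.081), so the display already stands at about 0.25 rad. That places the hinge at x≈0.616, which agrees with the display edges (0.612). Next I move over the grip, rising first, then turn the jaws across the rod.

Call:
apply_moves:
  plan:
    - [-0.04, 0, 0, 0, 0, 0, -1]
    - [-0.02, -0.03, 0.049, 0, 0, 0, -1]
    - [0, -0.0305, 0.049, 0, 0, 0, -1]
    - [0, -0.0305, 0.049, 0, 0, 0, -1]
    - [0, -0.0305, 0.049, 0, 0, 0, -1]
    - [0, -0.0305, 0.049, 0, 0, 0, -1]
    - [0, -0.0305, 0.049, 0, 0, 0, -1]
    - [0, -0.0305, 0.049, 0, 0, 0, -1]
  newtons: 60

```text
clock: 1.1
eef_pos: [0.4377, 0.3093, 0.3052]
eef_rot: [0.202, 1.561, -0.202]
contact_force: [0.6, 1.3, 0.5]
width: 1.002
```

Call:
apply_moves:
  plan:
    - [0, -0.0305, 0.049, 0, 0, 0, -1]
    - [0, 0, 0, 10.5, 0, 0, -1]
    - [0, 0, 0, 10.5, 0, 0, -1]
    - [0, 0, 0, 10.5, 0, 0, -1]
    - [0, 0, 0, 10.5, 0, 0, -1]
    - [0, 0, 0, 10.5, 0, 0, -1]
    - [0, 0, 0, 10.5, 0, 0, -1]
    - [0, 0, 0, 10.5, 0, 0, -1]

```text
clock: 2.1
eef_pos: [0.4761, 0.2689, 0.3051]
eef_rot: [1.191, 1.221, -1.192]
contact_force: [-0.2, 0.0, -0.1]
width: 0.999
```

```bash
python3 - <<'E'
from h import *
c=robot.capture("wrist"); cv2.imwrite("pics/w1.png",c["frame"])
s=robot.read_state(); print(s["clock"],s["eef_pos"],Ro.from_rotvec(s["eef_rot"]).as_matrix().round(3).tolist(),s["joint_pos"].round(2),s["width"])
for y in(.237,.265,.2925): print(pix(c,np.array([.4757,y,.081])))
E
```

```text
2.15 [0.47615499 0.26886329 0.30503901] [[-0.0, 1.0, 0.014], [-0.0, 0.014, -1.0], [-1.0, -0.0, 0.0]] [-0.92  0.24  0.42  1.75 -0.1   1.18 -0.46] 1.0018460860924283
[321.37045878 195.69958041]
[321.88261422 173.68423888]
[322.40898573 151.05781006]
```

View pics/w1.png

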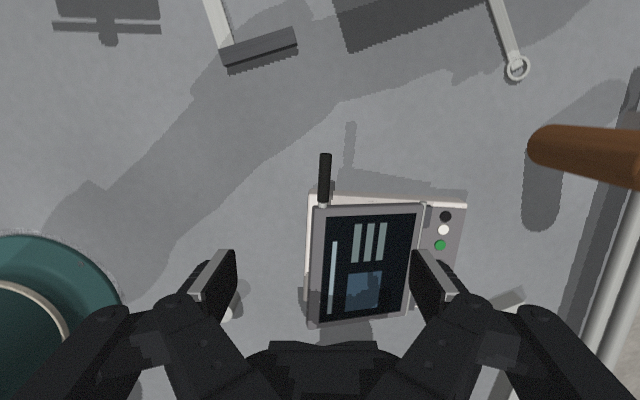

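The wrist view shows the rod at (323–325, 155–202), against a prediction of (321–322, 151–196), so they agree within about 4 mm. I'll shift 3 mm in x, descend and grip.

Call:
apply_moves:
  plan:
    - [0.05, 0.003, 0, 0, 0, 0, -1]
    - [0.05, 0, 0, 0, 0, 0, -1]
    - [0.05, 0, 0, 0, 0, 0, -1]
    - [0.05, 0, 0, 0, 0, 0, -1]
    - [0.029, 0, 0, 0, 0, 0, -1]
    - [0, 0, 0, 0, 0, 0, -1]
    - [0, 0, 0, 0, 0, 0, 0.2]
    - [0, 0, 0, 0, 0, 0, 0.4]

```text
clock: 3.15
eef_pos: [0.4799, 0.2694, 0.0777]
eef_rot: [1.188, 1.223, -1.185]
contact_force: [-0.1, -0.1, -0.1]
width: 0.602
```

```bash
python3 - <<'E'
from h import *
c=robot.capture("wrist"); d=robot.capture("scene")
cv2.imwrite("pics/w2.png",np.hstack([c["frame"][100:400,120:520],cv2.resize(d["frame"][100:250,330:530],(400,300))]))
s=robot.read_state(); print(s["clock"],s["eef_pos"],s["width"],s["contact_force"])
E
```

```text
3.25 [0.47971691 0.26941433 0.07734641] 0.4218444979459581 [-0.18129699 -0.34367438 -0.58827971]
```

View pics/w2.png

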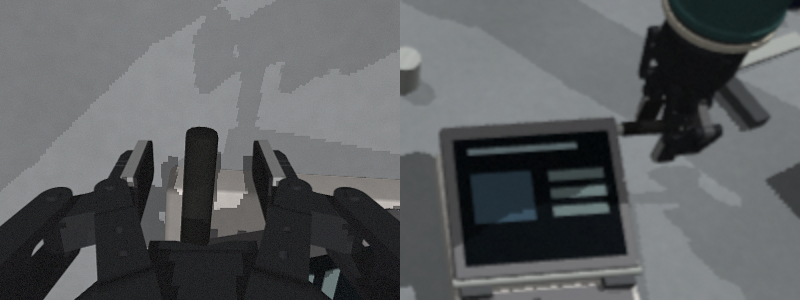

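The rod sits centred between the open pads (left panel, around (202, 185)). Closing now.

Call:
apply_moves:
  plan:
    - [0, 0, 0, 0, 0, 0, 1]
    - [0, 0, 0, 0, 0, 0, 1]
    - [0, 0, 0, 0, 0, 0, 1]
    - [0, 0, 0, 0, 0, 0, 1]
  newtons: 50

```text
clock: 3.75
eef_pos: [0.4781, 0.2692, 0.0763]
eef_rot: [1.186, 1.225, -1.189]
contact_force: [-8.7, 1.0, 6.2]
width: 0.158
```

Call:
apply_moves:
  plan:
    - [-0.0096, 0.0029, 0, 0, 0, 0, 1]
    - [-0.0095, 0.0035, 0, 0, 0, 0, 1]
    - [-0.0093, 0.0042, 0, 0, 0, 0, 1]
    - [-0.0089, 0.0048, 0, 0, 0, 0, 1]

```text
clock: 4.25
eef_pos: [0.4933, 0.2686, 0.1134]
eef_rot: [1.184, 1.224, -1.191]
contact_force: [-9.5, -3.5, -3.6]
width: 0.162
```

Call:
apply_moves:
  plan:
    - [-0.0086, 0.0054, 0, 0, 0, 0, 1]
    - [-0.0081, 0.006, 0, 0, 0, 0, 1]
    - [-0.0078, 0.0066, 0, 0, 0, 0, 1]
    - [-0.0062, 0.0061, 0, 0, 0, 0, 1]
    - [0, 0, 0, 0, 0, 0, 1]
    - [0, 0, 0, 0, 0, 0, 1]

```text
clock: 5.0
eef_pos: [0.5171, 0.2681, 0.1448]
eef_rot: [1.184, 1.224, -1.193]
contact_force: [-20.3, -14.1, 20.2]
width: 0.164
```

```bash
python3 - <<'E'
from h import *
c=robot.capture("top"); d=robot.capture("scene")
cv2.imwrite("pics/s3.png",np.hstack([cv2.resize(c["frame"][120:320,130:330],(400,400)),cv2.resize(d["frame"][80:280,330:530],(400,400))]))
s=robot.read_state(); print(s["clock"],s["eef_pos"],s["width"],s["contact_force"])
E
```

```text
5.1 [0.51711984 0.26809008 0.14473751] 0.15785492462306308 [-20.45437588 -14.38673165  20.13780739]
```

View pics/s3.png

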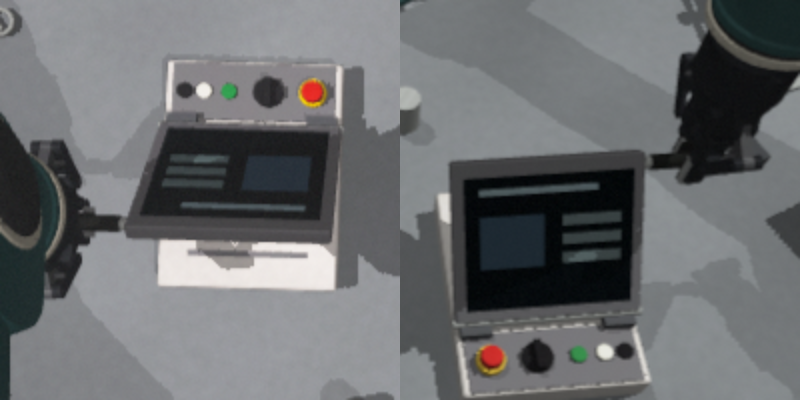

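The display stands up with the rod still in the jaws, and the tool height gives about 0.8 rad. I'll ease off the roughly 30 N radial and side load, then open.

Call:
apply_moves:
  plan:
    - [-0.0015, -0.0015, 0.0015, 0, 0, 0, 1]
    - [-0.001, -0.001, 0.001, 0, 0, 0, 1]
    - [0, 0, 0, 0, 0, 0, 1]

```text
clock: 5.48
eef_pos: [0.5177, 0.2675, 0.1467]
eef_rot: [1.189, 1.221, -1.185]
contact_force: [14.2, 3.9, -20.5]
width: 0.159
```

Call:
apply_moves:
  plan:
    - [0.001, 0.001, -0.0005, 0, 0, 0, 1]
    - [0, 0, 0, 0, 0, 0, 1]

```text
clock: 5.72
eef_pos: [0.5179, 0.2677, 0.1463]
eef_rot: [1.188, 1.222, -1.187]
contact_force: [0.7, -3.2, 2.2]
width: 0.159
```

Call:
apply_moves:
  plan:
    - [0, 0, 0, 0, 0, 0, 0.4]
    - [0, 0, 0, 0, 0, 0, 0]
    - [0, 0, 0, 0, 0, 0, -0.5]
    - [0, 0, 0, 0, 0, 0, -1]
    - [0, 0, 0, 0, 0, 0, -1]
    - [0, 0, 0, 0, 0, 0, -1]

```text
clock: 6.48
eef_pos: [0.5174, 0.2682, 0.1458]
eef_rot: [1.187, 1.223, -1.187]
contact_force: [-0.2, -0.2, 0.8]
width: 0.998
```

Open and force-free. Retreating straight up, then towards +y, and measuring the grip.

Call:
apply_moves:
  plan:
    - [-0.03, 0, 0, 0, 0, 0, -1]
    - [-0.05, 0, 0, 0, 0, 0, -1]
    - [-0.05, 0, 0, 0, 0, 0, -1]
    - [-0.02, 0, -0.04, 0, 0, 0, -1]
    - [0, -0.03, -0.04, 0, 0, 0, -1]
    - [0, -0.03, -0.04, 0, 0, 0, -1]
    - [0, -0.03, -0.03, 0, 0, 0, -1]
    - [0, 0, 0, 0, 0, 0, -1]

```text
clock: 7.48
eef_pos: [0.4202, 0.418, 0.2956]
eef_rot: [1.183, 1.227, -1.184]
contact_force: [0.5, -0.3, 0.1]
width: 1.0
```

```bash
python3 - <<'E'
from h import *
import pickle
c=robot.capture("top"); d=robot.capture("scene"); pickle.dump({"top":c,"scene":d},open("c2.pkl","wb"))
cv2.imwrite("pics/s4.png",np.hstack([cv2.resize(c["frame"][120:320,130:330],(400,400)),cv2.resize(d["frame"][80:280,330:530],(400,400))]))
s=robot.read_state(); print(s["clock"],s["eef_pos"],s["width"],s["contact_force"])
for n,k in(("top",c),("scene",d)): print(n,[pix(k,np.array([.517,y,.15])).round(1) for y in(.24,.29)])
o=pickle.load(open("c.pkl","rb"))["top"]["frame"][130:240,405:540]
print("lid region diff",cv2.absdiff(o,c["frame"][130:240,405:540]).mean())
E
```

```text
7.575 [0.42301954 0.41519391 0.29583246] 0.9996317903078412 [ 0.58573838 -0.5656715   0.70391026]
top [array([184.7, 229.5]), array([156.1, 229.7])]
scene [array([459.8, 160.9]), array([485.9, 158.4])]
lid region diff 5.421234567901235
```

View pics/s4.png

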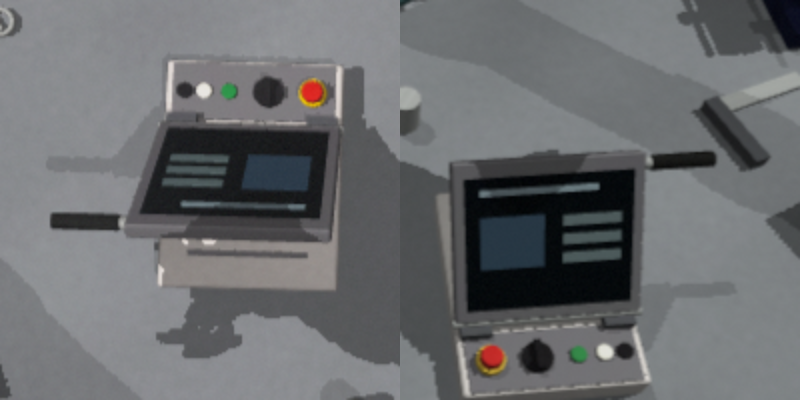

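The grip's outer end is at top (155.5, 230.5) and scene (487.5, 159), against predictions of (156, 229.7) and (486, 158.4). The lid region difference of 5.4 needs a check (shadow or noise?). I'll locate the knob before and after, and triangulate the grip after a pause.

Call:
apply_moves:
  plan:
    - [0, 0, 0, 0, 0, 0, -1]
    - [0, 0, 0, 0, 0, 0, -1]
    - [0, 0, 0, 0, 0, 0, -1]
    - [0, 0, 0, 0, 0, 0, -1]
    - [0, 0, 0, 0, 0, 0, -1]
    - [0, 0, 0, 0, 0, 0, -1]
    - [0, 0, 0, 0, 0, 0, -1]
    - [0, 0, 0, 0, 0, 0, -1]

```text
clock: 8.57
eef_pos: [0.4229, 0.4154, 0.2958]
eef_rot: [1.187, 1.223, -1.187]
contact_force: [0.6, 1.0, -0.2]
width: 1.002
```

```bash
python3 - <<'E'
from h import *
import pickle
A=pickle.load(open("c.pkl","rb")); B=pickle.load(open("c2.pkl","rb")); N={n:robot.capture(n) for n in("top","scene")}
def blob(c,x0,y0,x1,y1,th=45):
    m=(c["frame"][y0:y1,x0:x1].max(2)<th).astype(np.uint8)
    k,l,s,ce=cv2.connectedComponentsWithStats(m); i=1+s[1:,4].argmax(); return (ce[i]+[x0,y0]).round(2),s[i]
for nm,C in(("start",A),("released",B),("now",N)):
    print(nm,"knob",blob(C["top"],460,160,500,200)[0],blob(C["scene"],150,225,190,260)[0])
    if nm=="start": continue
    t,st=blob(C["top"],150,222,190,240); q,sq=blob(C["scene"],455,150,495,170)
    o1,d1=ray(C["top"],*t);o2,d2=ray(C["scene"],*q)
    s=np.linalg.lstsq(np.c_[d1,-d2],o2-o1,rcond=None)[0]; P=(o1+d1*s[0]+o2+d2*s[1])/2
    print("grip",t,st[2:],q,sq[2:],P.round(4),"angle",np.arcsin((P[2]-.045)/.145),np.arctan2(P[2]-.045,.6175-P[0]))
E
```

```text
start knob [477.7  177.13] [166.63 242.3 ]
released knob [477.7 176.9] [166.61 242.24]
grip [172.41 230.38] [ 33   8 160] [471.67 159.67] [ 32   9 214] [0.5159 0.2626 0.1488] angle 0.7974727718979416 0.7959508394434912
now knob [477.64 176.99] [166.6  242.31]
grip [171.75 230.61] [ 33   8 171] [471.55 159.65] [ 32   9 214] [0.5153 0.2635 0.1479] angle 0.7893657066298982 0.7892166461984178
```

The display is steady at 0.79 rad and the knob hasn't moved. Handing in.

```bash
python3 -c "from bench import robot; print(robot.hand_in())"
```

```text
the job is handed in; nothing more can be done
None
```

The display now stands at about 0.79 rad (45 degrees), let go and holding on its own hinge, and the job is handed in at about 8.7 s of the 34 s allowed. I pinched the grip from above, raised it along its arc from about 0.25 rad (it was not flat at the start), eased off the load, opened the gripper and backed the arm clear.

**Last checks:**
- **Angle:** two measurements about 1 s apart after release gave 0.797 and 0.789 rad. That difference is within measurement noise, and both are inside the 0.61–0.96 band.
- **Drill case lid:** the knob stayed within 0.3 px of its starting position in both camera views. A mean brightness change of 5.4 in the lid area did not agree with this. I put it down to noise or shadow, since the knob had not moved.
- **Robot:** the measured force was about 1 N, which is sensor noise, and the gripper was fully open and about 15 cm clear of the display.
- **Force while lifting:** the wrist reading rose briefly to about 32 N at the end of the arc, from a small mismatch between my path and the true one. I relieved it before opening the gripper.

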